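# Pack the polishing caddy

### The arm

A 6-joint arm with a two-finger parallel gripper is mounted at the origin on the work surface. World frame = base frame: x ahead of the robot, y to its left, z up, the work surface at z = 0. Lengths are in m, angles in rad, forces in N, time in s.
With the tool pointing down it reaches from about 0.35 to 0.975 m from the base axis. Payload 7.1 kg.
Tool frame: the origin (TCP) lies midway between the tips of the shut fingers; the grasp point (between the pads) lies 19 mm behind it; z points along the fingers, x is the direction in which the jaws open and shut, and the axes are right-handed (so a half turn about z gives the same grasp; the last joint's range is limited). The gripper opens to 88 mm and grips with 3 to 60 N. Pads are 20 mm wide; open, the fingers measure 115 mm over their backs; the gripper's body (75 mm by 178 mm) begins 61 mm behind the grasp point.
Start: joints at [-0.019, 0.423, 1.63, -0, 1.089, -0.019], TCP at [0.625, 0, 0.223] pointing down, gripper open.
Joint ranges: [-3, 3], [-0.9, 2.11], [0.09, 2.58], [-1.31, 4.45], [0.11, 2.69], [-2.54, 2.54]. Speed limits (rad/s): [2.39, 2.39, 3.01, 3.14, 3.14, 3.14].

### API

Orientations are given as a unit quaternion [w, x, y, z].
In Python, from station import move_pose, movel, movej, command_gripper, wait, inverse_kinematics, read_camera, camera_info, MotionError, job_done, get_time, get_joint_pos, get_qvel, get_effort, get_tcp_pos, get_ee_rot, get_ft_force, get_ft_torque, get_grip_width gives the robot as it stands. Calls block until the motion is done:
- move_pose(position, orientation): joint-space move of the TCP to a pose.
- movel(position, frame=None, v=0.15, until_force=None): straight line of the TCP; frame=None keeps the orientation; v is the mean speed in m/s. With until_force (N) it stops when the force on the tool has changed by that much, and returns True; else False.
- movej(angles): joint-space move.
- command_gripper(opening): opening from 0.0 (shut) to 1.0 (fully open); the grip force is fixed at half the most; returns when the fingers have stopped.
- wait(seconds).
- inverse_kinematics(position, orientation): joint angles nearest the present ones, or None.
- read_camera(name): name is "scene" or "side" or "wrist"; returns the picture (420x560x3 uint8, red, green, blue); there is no depth.
- camera_info(name): a dict with "intrinsics" (3x3 intrinsics, pixels), "dist" ([k1, k2, p1, p2, k3] as OpenCV has them; the pictures are not rectified), "T" (4x4, takes a point from camera to world coordinates); the wrist camera has in their place "tool_from_camera" (4x4, takes a point from camera to tool coordinates, whose origin is the TCP and whose axes are the tool frame's). Camera axes: x right, y up, looking along -z (the intrinsics and any distortion apply to the point x, -y, -z); pixel columns grow to the right and rows downward; lengths in m; the calibration is good to about 2 mm. A picture is of the moment at which its call begins: read the wrist's pose just before it. camera_info takes no time and is no camera call.
A pose or a line that the arm cannot do raises MotionError and nothing moves.
- job_done(): hands the job in, once; it reports no verdict.
Readings, each from a call of its own:
- get_time(): time.
- get_joint_pos(): joint angles.
- get_qvel(): joint speeds.
- get_effort(): joint torques, N m.
- get_tcp_pos(): TCP position.
- get_ee_rot(): TCP orientation.
- get_ft_force(): force on the tool from outside, world axes, zero at the start.
- get_ft_torque(): the same for the moment, N m.
- get_grip_width(): opening from 0.0 (shut) to 1.0 (fully open).
Only numpy, scipy, OpenCV 4.12 (cv2) and the standard library are available. Lean on these libraries where they do the work, as an engineer would, in place of code of your own. Each camera call takes 0.05 s, during which the arm holds its last target.

### The job

Pack the green caddy for the polisher: stand the brass collar upright in the compartment with the red mat, the brass plinth in the one with the blue mat and the brass lotus bud in the one with the white mat, and put the orange-headed mandrel from its wooden block into the caddy's metal rack, down through both holes until its head sits on the rack. Leave the dark iron collar and the white plaster bud where they are, and let go of everything.

Things in the scene. Friction and masses are not known exactly. Their poses are not given: they have to be found in the camera images.
- brass_collar: Golden brass collar (thick ring), outer diameter 46 mm, hole 26 mm, 40 mm tall, about 0.36 kg, standing with its hole upright on the bench. Origin: centre of its underside, z along the hole, up.
- brass_plinth: Golden brass stepped square plinth, 40 mm tall, about 0.34 kg: foot 44 x 44 mm (8 mm tall), waist 36 x 36 mm (to 20 mm), top block 42 x 42 mm (from 20 to 40 mm, the part to grip). Origin: centre of its underside; x and y square to its sides, z up.
- brass_bud: Golden brass lotus-bud finial, round, 62 mm tall, about 0.32 kg: foot disc 40 mm across, narrow neck, bud widest (42 mm across, straight-sided from 28 to 40 mm above its underside), pointed top. Origin: centre of its underside, z up.
- mandrel: Polishing mandrel, upright, 102 mm tall, 0.15 kg: steel shank 13 mm across, 66 mm long, chamfered foot; on top an orange round head 28 mm across, 36 mm tall (66 to 102 mm above the foot). Stands loosely in an 18 mm hole of a fixed wooden block, 50 mm square, 50 mm tall, its foot 10 mm above the bench. Origin: centre of the foot's underside; z along the shank, up.
- iron_collar: Look-alike: dark grey iron collar of the same shape and size as the brass one (46 mm across, 40 mm tall). To be left. Origin: centre of its underside, z up.
- plaster_bud: Look-alike: off-white plaster bud of the same shape and size as the brass one (42 mm across, 62 mm tall), light. To be left. Origin: centre of its underside, z up.
- mat_red: Red square mat, 78 x 78 x 3 mm, fixed on the floor of a compartment of the green caddy, for the brass collar. Origin: centre of its underside, 5 mm above the bench; x, y along its sides, z up. Caddy: fixed, 175 mm square, 2 by 2 compartments 80 mm square inside, centres 85 mm apart, wall tops 16 mm above the bench. Mats and rack change compartments.
- mat_blue: Blue square mat, 78 x 78 x 3 mm, fixed on the floor of a compartment of the green caddy, for the brass plinth. Origin: centre of its underside, 5 mm above the bench; x, y along its sides, z up. Caddy: fixed, 175 mm square, 2 by 2 compartments 80 mm square inside, centres 85 mm apart, wall tops 16 mm above the bench. Mats and rack change compartments.
- mat_white: White square mat, 78 x 78 x 3 mm, fixed on the floor of a compartment of the green caddy, for the brass bud. Origin: centre of its underside, 5 mm above the bench; x, y along its sides, z up. Caddy: fixed, 175 mm square, 2 by 2 compartments 80 mm square inside, centres 85 mm apart, wall tops 16 mm above the bench. Mats and rack change compartments.
- rack: Aluminium rack, 48 x 48 mm, 72 mm tall, fixed in the middle of the caddy's fourth compartment: plates at 20 to 30 and 62 to 72 mm above its underside, each with a 20 mm hole on its centre line, joined by two walls. When the mandrel's head sits on top, its foot is 6 mm above the rack's underside. Origin: centre of its underside, 5 mm above the bench; z up, x and y along the caddy's sides.
Mind the look-alikes: they are no part of the job. Leave any pink look-alike of the brass_collar alone.

How it is judged:
By the outcome, as a careful person would: the job done as asked, in the order asked, and still so for the second after the job is handed in, with the robot touching nothing.
It also fails if it takes over 120 s, if anything falls off the work surface, if the arm or the gripper's body presses on something with over 40 N, if the wrist force passes 120 N, or if a joint passes its speed limit or range.

## Working session

There is one attempt and no reset: what is moved stays moved. The work goes in short steps, each a Python script; the robot and the scene stay as the last script left them, time stands still between calls to the robot, and variables do not carry over. Pictures are saved under pics/ and viewed, and the job is handed in when it is done.

```bash
ls; mkdir -p pics
python3 - <<'E'
from station import *
import cv2
for n in ["scene","side","wrist"]:
    im=read_camera(n); cv2.imwrite(f"pics/{n}0.png",im[:,:,::-1])
    i=camera_info(n); print(n,{k:__import__('numpy').round(v,4).tolist() for k,v in i.items()})
print(get_time(),get_tcp_pos(),get_ee_rot(),get_grip_width(),get_ft_force())
E
```

```text
pics
scene {'intrinsics': [[515.0408, 0.0, 279.4635], [0.0, 515.0408, 202.9325], [0.0, 0.0, 1.0]], 'dist': [-0.1605, 0.0, 0.0, 0.0, 0.0], 'T': [[0.5817, -0.6731, 0.4567, 1.1018], [0.8134, 0.4797, -0.329, -0.3891], [0.0024, 0.5629, 0.8265, 1.065], [0.0, 0.0, 0.0, 1.0]]}
side {'intrinsics': [[415.6983, 0.0, 277.9724], [0.0, 415.6983, 206.6138], [0.0, 0.0, 1.0]], 'dist': [-0.1108, 0.0, 0.0, 0.0, 0.0], 'T': [[-0.9018, 0.2334, -0.3638, 0.17], [-0.4322, -0.4968, 0.7526, 0.7423], [-0.0051, 0.8359, 0.5488, 0.59], [0.0, 0.0, 0.0, 1.0]]}
wrist {'intrinsics': [[359.0677, 0.0, 280.304], [0.0, 359.0677, 210.7678], [0.0, 0.0, 1.0]], 'dist': [-0.0532, 0.0, 0.0, 0.0, 0.0], 'tool_from_camera': [[1.0, -0.001, -0.0003, -0.0003], [-0.001, -0.9537, -0.3007, -0.0837], [0.0, 0.3007, -0.9537, -0.1624], [0.0, 0.0, 0.0, 1.0]]}
0.15 [6.24579428e-01 3.77235644e-05 2.22071654e-01] [ 1.12910857e-06  9.99999824e-01  5.89052555e-06 -5.92589079e-04] 0.9972980397937602 [ 0.26659687  0.28326283 -0.18047952]
```

View pics/scene0.png

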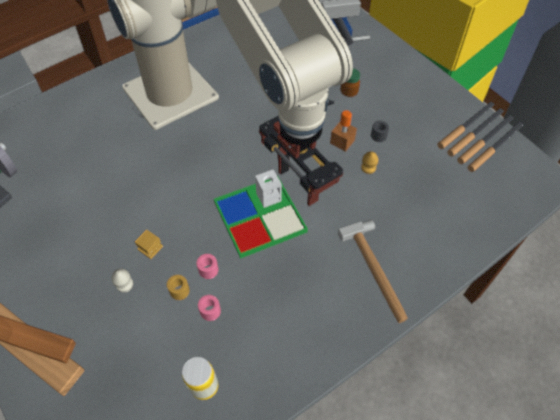

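View pics/side0.png

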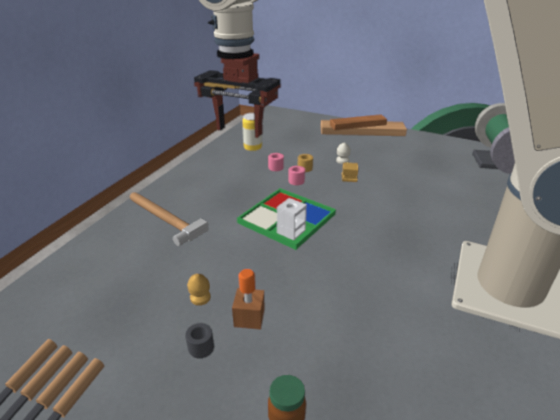

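View pics/wrist0.png

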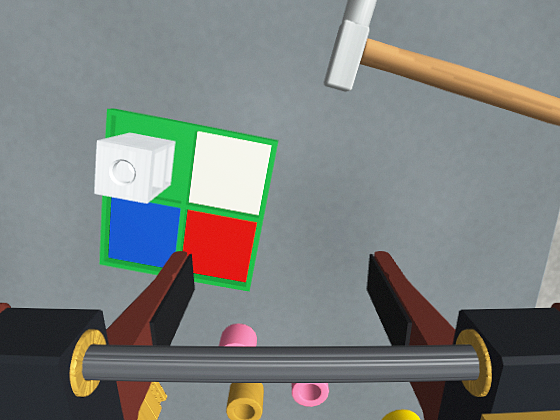

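```bash
cat > h.py <<'E'
from station import *
import numpy as np, cv2
from scipy.spatial.transform import Rotation as R
def Tcam(n, pose=None):
    i=camera_info(n)
    if n!="wrist": return i["intrinsics"],i["dist"],np.array(i["T"])
    p,q=pose if pose is not None else (get_tcp_pos(),get_ee_rot())
    T=np.eye(4);T[:3,:3]=R.from_quat([q[1],q[2],q[3],q[0]]).as_matrix();T[:3,3]=p
    return i["intrinsics"],i["dist"],T@np.array(i["tool_from_camera"])
def pix2w(n,uv,z,pose=None):
    K,D,T=Tcam(n,pose)
    u=cv2.undistortPoints(np.array(uv,float).reshape(-1,1,2),np.array(K),np.array(D)).reshape(-1,2)
    d=np.c_[u[:,0],-u[:,1],-np.ones(len(u))]@T[:3,:3].T
    z=np.broadcast_to(z,len(u))
    return T[:3,3]+d*((z-T[2,3])/d[:,2])[:,None]
def w2pix(n,P,pose=None):
    K,D,T=Tcam(n,pose)
    P=(np.atleast_2d(P)-T[:3,3])@T[:3,:3]
    P=P*[1,-1,-1]
    return cv2.projectPoints(P.astype(float),np.zeros(3),np.zeros(3),np.array(K),np.array(D))[0].reshape(-1,2)
def snap(n,name,z=1,crop=None):
    p=(get_tcp_pos(),get_ee_rot()) if n=="wrist" else None
    im=read_camera(n)[:,:,::-1].copy()
    cv2.imwrite(f"pics/{name}.png",im)
    if p is not None: np.savez(f"pics/{name}.npz",p=p[0],q=p[1])
    return im,p
def load(name):
    d=np.load(f"pics/{name}.npz"); return cv2.imread(f"pics/{name}.png"),(d["p"],d["q"])
def down(a): # tool x axis at angle a from world x, pointing down
    q=(R.from_euler('z',a)*R.from_quat([1,0,0,0])).as_quat(); return [q[3],q[0],q[1],q[2]]
E
python3 - <<'E'
from h import *
im=cv2.imread("pics/scene0.png"); 
a=cv2.resize(im[220:330,95:235],None,fx=4,fy=4,interpolation=2)
b=cv2.resize(im[60:180,310:410],None,fx=4,fy=4,interpolation=2)
cv2.imwrite("pics/ca.png",a);cv2.imwrite("pics/cb.png",b)
for n,z,pts in [("scene",0.04,dict(collar=(178,282),pinkA=(207,261),pinkB=(209,302),iron=(380,126),plinth=(149,240))),("scene",0.034,dict(bud=(370,161),plaster=(122,282))),("scene",.112,dict(mand=(346,114))),("side",.112,dict(mand=(246,273))),("side",.04,dict(collar=(305,157),iron=(200,330))),("side",0.034,dict(bud=(199,285))),("scene",.016,dict(c1=(214,209),c2=(240,255),c3=(307,229)))]:
    for k,v in pts.items(): print(n,k,pix2w(n,[v],z).round(3))
E
```

```text
scene collar [[ 0.577 -0.285  0.04 ]]
scene pinkA [[ 0.569 -0.205  0.04 ]]
scene pinkB [[ 0.657 -0.254  0.04 ]]
scene iron [[0.488 0.388 0.04 ]]
scene plinth [[ 0.444 -0.288  0.04 ]]
scene bud [[0.561 0.288 0.034]]
scene plaster [[ 0.502 -0.389  0.034]]
scene mand [[0.45  0.289 0.112]]
side mand [[0.447 0.294 0.112]]
side collar [[ 0.578 -0.286  0.04 ]]
side iron [[0.49  0.384 0.04 ]]
side bud [[0.557 0.29  0.034]]
scene c1 [[ 0.444 -0.113  0.016]]
scene c2 [[ 0.588 -0.13   0.016]]
scene c3 [[0.621 0.038 0.016]]
```

View pics/ca.png

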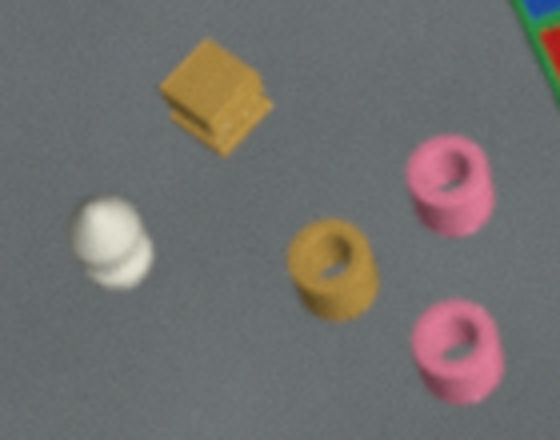

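View pics/cb.png

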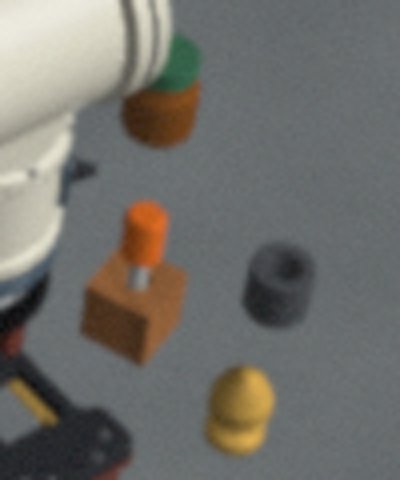

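Run:
```python
from h import *
p=([6.24579428e-01,3.77235644e-05,2.22071654e-01],[1.12910857e-06,9.99999824e-01,5.89052555e-06,-5.92589079e-04])
np.savez("pics/wrist0.npz",p=p[0],q=p[1])
c=pix2w("wrist",[(109,109),(277,141),(248,290),(102,264)],.016,p);print(c.round(4),np.linalg.norm(c-np.roll(c,1,0),axis=1).round(4),c.mean(0))
move_pose([0.5,0.25,0.27],down(0)); wait(.3); snap("wrist","w_right")
move_pose([0.51,-0.33,0.24],down(0)); wait(.3); snap("wrist","w_left")
print(get_time(),get_ft_force())
```

```text
[[ 0.4521  0.0745  0.016 ]
 [ 0.6207  0.0419  0.016 ]
 [ 0.5868 -0.1288  0.016 ]
 [ 0.4197 -0.0967  0.016 ]] [0.1742 0.1718 0.1741 0.1702] [ 0.51983164 -0.02729205  0.016     ]
4.025 [0.45447167 0.15783622 0.06418162]
```

View pics/w_right.png

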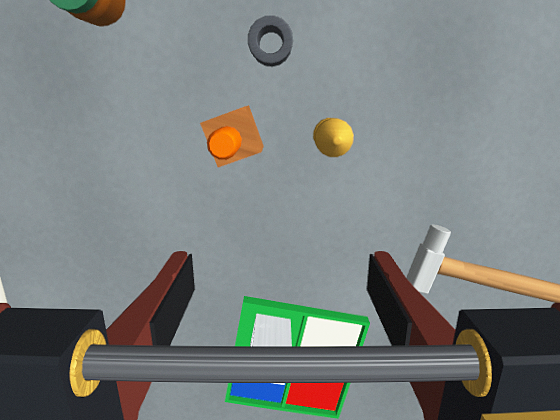

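View pics/w_left.png

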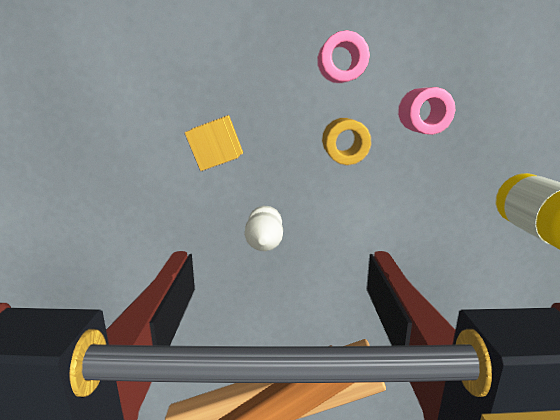

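Run:
```python
from h import *
im,p=load("w_left"); a=cv2.resize(im[100:190,170:270],None,fx=5,fy=5,interpolation=2); b=cv2.resize(im[100:190,310:390],None,fx=5,fy=5,interpolation=2)
cv2.imwrite("pics/z1.png",np.hstack([a[:,:400],b]))
im2,p2=load("w_right"); cv2.imwrite("pics/z2.png",cv2.resize(im2[95:180,190:365],None,fx=4.5,fy=4.5,interpolation=2))
im0,_=load("wrist0"); cv2.imwrite("pics/z3.png",cv2.resize(im0[100:300,90:290],None,fx=2.9,fy=2.9,interpolation=2))
```

```text
(no output)
```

View pics/z1.png

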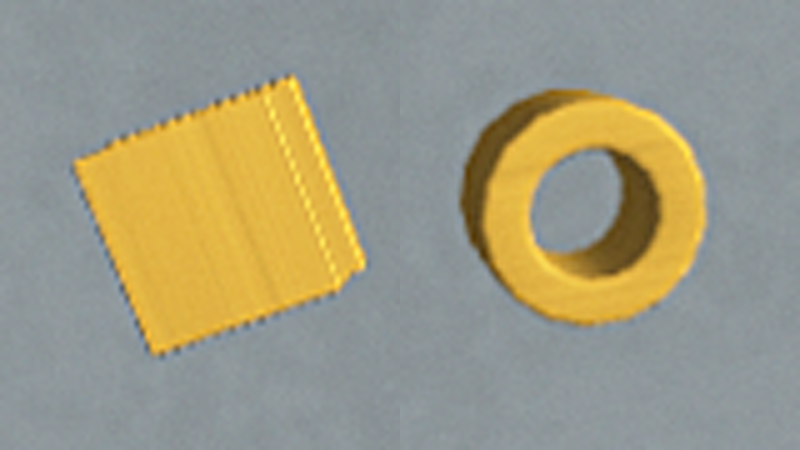

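View pics/z2.png

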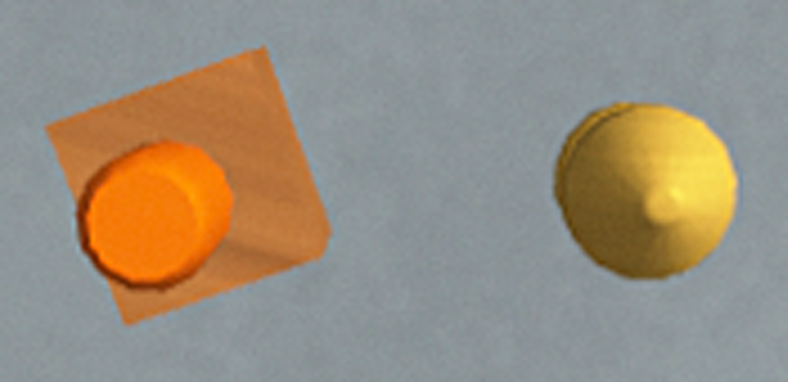

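View pics/z3.png

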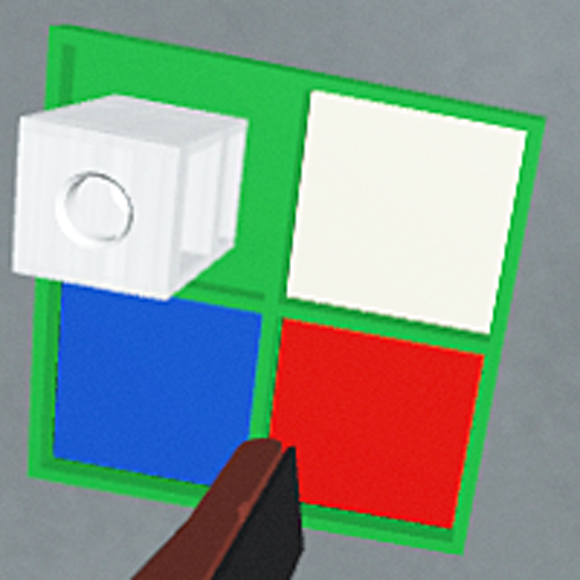

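Run:
```python
from h import *
im,p=load("w_left"); _,p2=load("w_right"); _,p0=load("wrist0")
L=lambda pts:np.array(pts,float)/5+[170,100]-0.4
print("collar",pix2w("wrist",np.array([[195.5,211],[85,211],[306,211],[195,97],[195,325]])/5+[309.6,99.6],.04,p).round(4))
c=pix2w("wrist",L([(78,160),(268,85),(338,290),(155,352)]),.04,p);print("plinth",c.round(4),c.mean(0),np.linalg.norm(c-np.roll(c,1,0),axis=1).round(4),[np.degrees(np.arctan2(*(c[j]-c[i])[[1,0]])).round(2) for i,j in ((0,1),(3,2),(1,2),(0,3))])
M=lambda pts:np.array(pts,float)/4.5+[189.6,94.6]
print("bud tip",pix2w("wrist",M([(665,205)]),.061,p2).round(4),"mid",pix2w("wrist",M([(652,191),(567,191),(737,191)]),.038,p2).round(4))
print("mand",pix2w("wrist",M([(142,222),(83,222),(201,222),(142,158),(142,288)]),.112,p2).round(4))
b=pix2w("wrist",M([(45,127),(265,46),(331,232),(127,325)]),.05,p2);print("block",b.round(4),b.mean(0).round(4),np.linalg.norm(b-np.roll(b,1,0),axis=1).round(4))
W=lambda pts:np.array(pts,float)/2.9+[89.7,99.7]
r=pix2w("wrist",W([(20,117),(183,147),(165,299),(13,271),(95,208)]),.077,p0);print("rack",r.round(4),r[:4].mean(0).round(4),np.linalg.norm(r[:4]-np.roll(r[:4],1,0),axis=1).round(4))
w=pix2w("wrist",W([(311,91),(527,131),(490,334),(287,297)]),.008,p0);print("white",w.round(4),w.mean(0).round(4))
```

```text
collar [[ 0.5785 -0.2875  0.04  ]
 [ 0.5563 -0.2876  0.04  ]
 [ 0.6008 -0.2874  0.04  ]
 [ 0.5772 -0.2653  0.04  ]
 [ 0.5797 -0.3106  0.04  ]]
plinth [[ 0.4153 -0.2776  0.04  ]
 [ 0.4539 -0.2632  0.04  ]
 [ 0.4664 -0.3037  0.04  ]
 [ 0.4283 -0.3164  0.04  ]] [ 0.44097162 -0.29023255  0.04      ] [0.0409 0.0412 0.0424 0.0401] [np.float64(20.47), np.float64(18.5), np.float64(-72.85), np.float64(-71.42)]
bud tip [[0.5586 0.2917 0.061 ]] mid [[0.559  0.2925 0.038 ]
 [0.5384 0.2924 0.038 ]
 [0.5795 0.2926 0.038 ]]
mand [[0.4478 0.2941 0.112 ]
 [0.4362 0.2942 0.112 ]
 [0.4595 0.2941 0.112 ]
 [0.4484 0.3065 0.112 ]
 [0.4472 0.2811 0.112 ]]
block [[0.4161 0.3085 0.05  ]
 [0.4676 0.3264 0.05  ]
 [0.4821 0.2841 0.05  ]
 [0.4329 0.2621 0.05  ]] [0.4497 0.2953 0.05  ] [0.0494 0.0545 0.0447 0.0539]
rack [[ 0.4663  0.0503  0.077 ]
 [ 0.5145  0.0411  0.077 ]
 [ 0.5041 -0.0058  0.077 ]
 [ 0.4571  0.0032  0.077 ]
 [ 0.4856  0.0229  0.077 ]] [0.4855 0.0222 0.077 ] [0.048  0.0491 0.0481 0.0478]
white [[ 0.538   0.0513  0.008 ]
 [ 0.6149  0.037   0.008 ]
 [ 0.6003 -0.0397  0.008 ]
 [ 0.5238 -0.0251  0.008 ]] [0.5692 0.0059 0.008 ]
```

```bash
cat >> h.py <<'E'
A=np.radians(-11.0); U=np.array([np.cos(A),np.sin(A)]); V=np.array([-U[1],U[0]]); C=np.array([.5196,-.0275])
RED=C+.0425*(U-V); BLUE=C-.0425*(U+V); WHITE=C+.0425*(U+V); RACK=C+.0425*(V-U)
def st(s): print(s,round(get_time(),2),np.round(get_tcp_pos(),4),round(get_grip_width()*88,1),np.round(get_ft_force(),1),flush=True)
def pick(xy,a,gz,open_=.75,lift=.16):
    command_gripper(open_)
    z=gz-.019
    move_pose([*xy,z+.09],down(a)); hit=movel([*xy,z],v=.12,until_force=8); st(f"down hit={hit}")
    command_gripper(0); st("gripped")
    movel([xy[0],xy[1],lift],v=.2); st("lifted")
def place(xy,a,gz,rel=.73,high=.16):
    z=gz-.019
    move_pose([*xy,high],down(a)); st("above")
    movel([*xy,z+.015],v=.2)
    hit=movel([*xy,z],v=.04,until_force=6); st(f"set hit={hit}")
    command_gripper(rel); st("open")
    movel([*xy,high],v=.25)
E
python3 - <<'E'
from h import *
print(RED,BLUE,WHITE,RACK)
pick([.5783,-.2878],np.radians(-30),.030)
snap("wrist","g1"); snap("scene","g1s")
E
```

```text
[ 0.55320977 -0.07732854] [ 0.46977146 -0.06110977] [0.56942854 0.00610977] [0.48599023 0.02232854]
down hit=False 6.16 [ 0.5788 -0.2882  0.0117] 65.9 [-0.4 -0.1  0.3]
gripped 6.62 [ 0.5788 -0.288   0.0117] 45.9 [-1.   0.7  4.5]
lifted 7.51 [ 0.5773 -0.2873  0.1586] 46.1 [-0.9 -0.2 -3.6]
```

View pics/g1s.png

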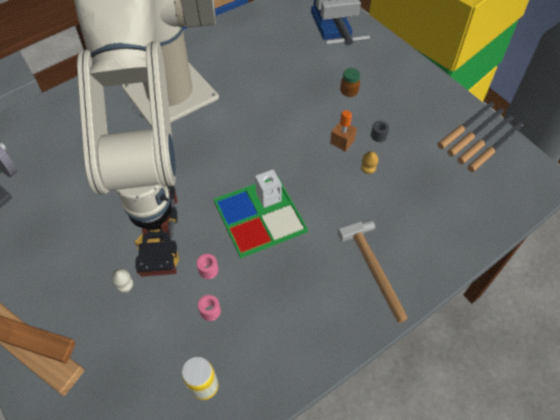

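Run:
```python
from h import *
place(RED,A,.030+.008+.0005)
move_pose([.44,-.32,.2],down(0)); wait(.2); snap("wrist","w2"); snap("scene","s2")
```

```text
above 8.47 [ 0.5539 -0.0781  0.16  ] 46.1 [ 0.2 -0.3 -3. ]
set hit=True 9.67 [ 0.5534 -0.0773  0.0196] 46.0 [-0.7 -0.6  5.2]
open 10.18 [ 0.5524 -0.0773  0.0187] 64.3 [-0.8  0.2 -0.8]
```

View pics/w2.png

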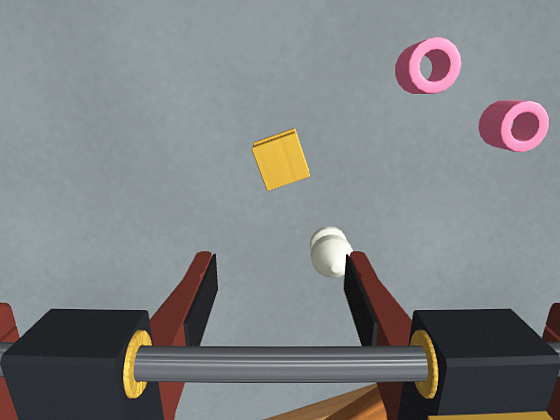

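View pics/s2.png

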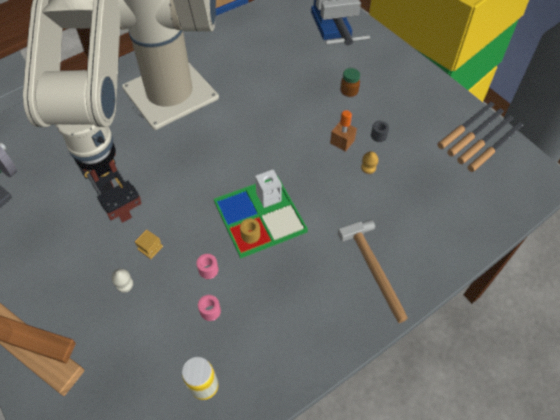

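Run:
```python
from h import *
im,p=load("w2"); print(p)
cv2.imwrite("pics/z4.png",cv2.resize(im[120:200,240:325],None,fx=7,fy=7,interpolation=2))
```

```text
(array([ 0.44056704, -0.3189748 ,  0.19961346]), array([-2.44439869e-04,  9.99999626e-01,  8.02271707e-04, -2.13334293e-04]))
```

View pics/z4.png

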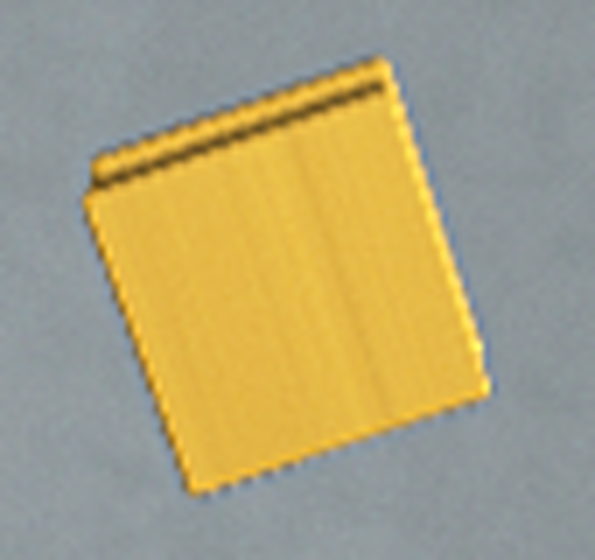

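Run:
```python
from h import *
im,p=load("w2")
c=pix2w("wrist",np.array([(85,198),(388,92),(488,393),(192,495)])/7.+[239.6,119.6],.04,p)
print(c.round(4),c.mean(0).round(4),np.linalg.norm(c-np.roll(c,1,0),axis=1).round(4),[np.degrees(np.arctan2(*(c[j]-c[i])[[1,0]])).round(2) for i,j in ((0,1),(3,2),(1,2),(0,3))])
```

```text
[[ 0.4147 -0.2779  0.04  ]
 [ 0.4532 -0.2645  0.04  ]
 [ 0.4668 -0.3031  0.04  ]
 [ 0.428  -0.3169  0.04  ]] [ 0.4407 -0.2906  0.04  ] [0.0412 0.0407 0.0409 0.0411] [np.float64(19.22), np.float64(19.64), np.float64(-70.6), np.float64(-71.13)]
```

Run:
```python
from h import *
pick([.4407,-.2906],np.radians(19.2),.0305)
place(BLUE,A,.0305+.008+.0005)
move_pose([.55,.24,.22],down(0)); wait(.2); snap("wrist","w3"); snap("scene","s3")
```

```text
down hit=False 13.89 [ 0.4412 -0.2911  0.0122] 66.0 [-0.1  0.6 -0. ]
gripped 14.39 [ 0.4409 -0.2907  0.0119] 42.1 [-1.4  0.   4.9]
lifted 15.28 [ 0.4399 -0.29    0.1589] 41.8 [ 0.   0.5 -3.5]
above 16.21 [ 0.4696 -0.0614  0.1593] 42.2 [-0.2 -0.9 -3.3]
set hit=True 17.42 [ 0.47   -0.0611  0.0199] 41.9 [-0.9 -0.2  5.9]
open 17.98 [ 0.4691 -0.0611  0.0192] 63.9 [-0.4 -0.3  0.7]
```

View pics/w3.png

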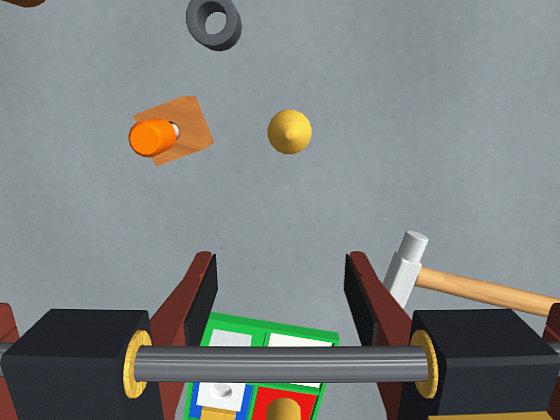

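View pics/s3.png

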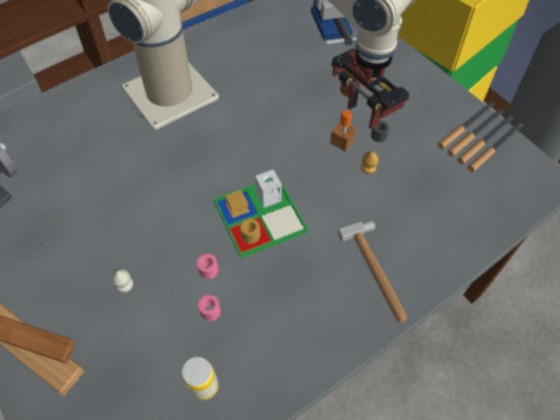

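Run:
```python
from h import *
im,p=load("w3"); print(pix2w("wrist",[(289.7,131.7)],.04,p),pix2w("wrist",[(290,131)],.061,p))
pick([.5587,.2922],A,.034)
place(WHITE,A,.034+.008+.0005)
move_pose([.45,.22,.24],down(0)); wait(.2); snap("wrist","w4"); snap("scene","s4"); snap("side","d4")
```

```text
[[0.55860867 0.29212144 0.04      ]] [[0.55834157 0.29458949 0.061     ]]
down hit=False 21.93 [0.5593 0.2924 0.0157] 66.3 [-0.7 -0.5  0.7]
gripped 22.45 [0.5588 0.2924 0.0155] 41.1 [-1.1 -0.7  4.8]
lifted 23.32 [0.5577 0.2917 0.1586] 40.8 [ 0.3  1.  -4.5]
above 24.43 [0.5696 0.0069 0.1597] 41.3 [ 0.2  0.8 -3.3]
set hit=True 25.62 [0.5696 0.0061 0.0234] 41.3 [ 0.4 -0.1  6.4]
open 26.19 [0.5684 0.0062 0.0224] 64.4 [ 0.5 -0.5 -0.2]
```

View pics/w4.png

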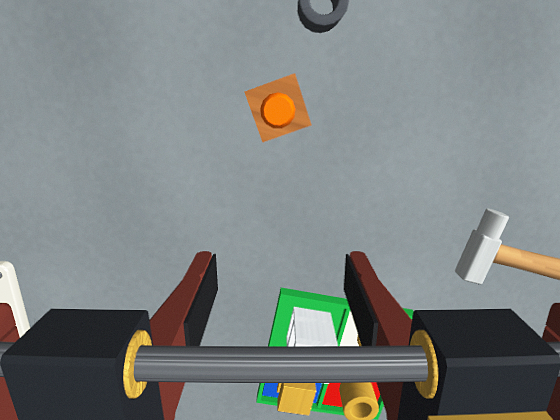

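View pics/s4.png

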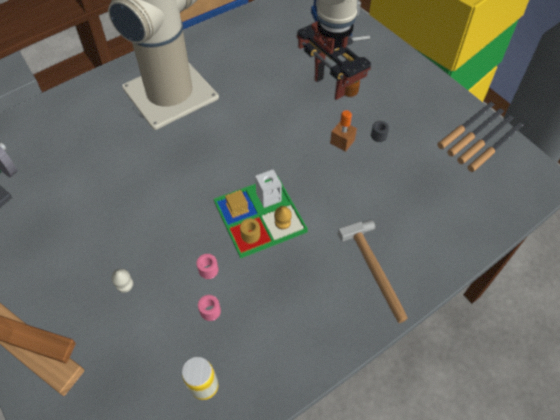

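View pics/d4.png

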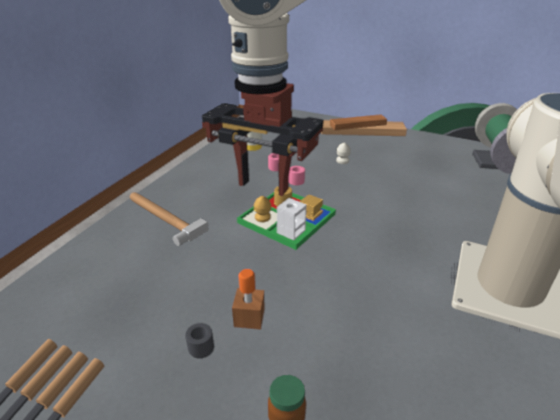

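Run:
```python
from h import *
im,p=load("w4"); 
cv2.imwrite("pics/z5.png",cv2.resize(im[65:150,235:320],None,fx=7,fy=7,interpolation=2))
hsv=cv2.cvtColor(im,cv2.COLOR_BGR2HSV); m=((hsv[...,1]>235)&(hsv[...,2]>200)).astype(np.uint8); m[180:]=0
n,l,s,c=cv2.connectedComponentsWithStats(m); i=1+s[1:,4].argmax(); print(s[i],c[i])
print(pix2w("wrist",[c[i]],.112,p).round(4))
```

```text
[264  93  31  32 761] [278.75558476 109.07752957]
[[0.4491 0.2945 0.112 ]]
```

View pics/z5.png

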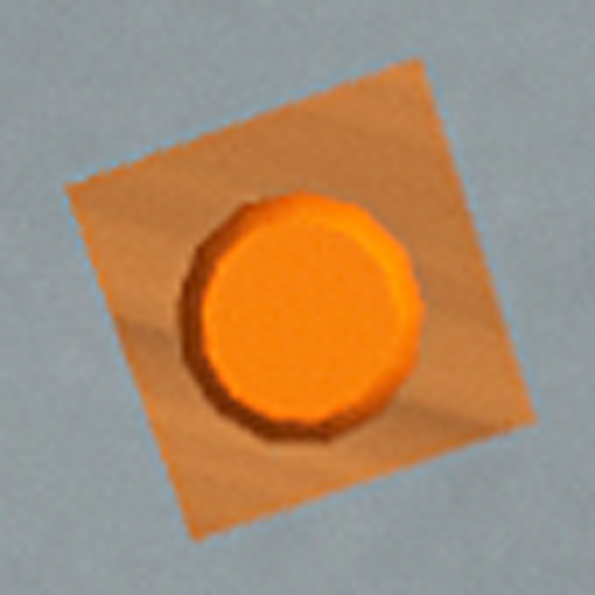

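Run:
```python
from h import *
pick([.449,.2947],A,.100,open_=.6,lift=.21)
move_pose([*RACK,.19],down(A)); wait(.3); st("above rack")
snap("scene","s5"); snap("side","d5"); snap("wrist","w5")
for n,s in (("scene","s5"),("side","d5")):
    im=cv2.imread(f"pics/{s}.png")
    t=np.array(get_tcp_pos()); P=[t+[0,0,-.071+0],t+[0,0,-.005],[*RACK,.077]]
    uv=w2pix(n,P); print(n,uv.round(1))
    x,y=uv[1].astype(int); cv2.imwrite(f"pics/{s}z.png",cv2.resize(im[y-30:y+70,x-50:x+50],None,fx=5,fy=5,interpolation=2)); print(x-50,y-30)
```

```text
down hit=False 30.06 [0.4496 0.2949 0.0818] 52.8 [-0.  -0.4 -0.7]
gripped 30.57 [0.4492 0.2949 0.0813] 27.5 [-0.6  0.3  3.7]
lifted 31.37 [0.4482 0.2942 0.2089] 27.4 [-0.3  0.7 -2. ]
above rack 32.73 [0.4861 0.0232 0.19  ] 27.7 [-0.6  0.4 -1.7]
scene [[268.5 168.8]
 [268.1 150.5]
 [268.7 179.7]]
218 120
side [[290.9 189.6]
 [291.2 162.8]
 [290.7 205.5]]
241 132
```

View pics/s5z.png

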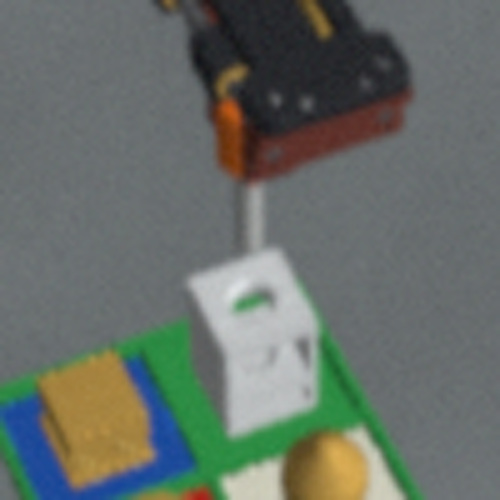

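View pics/d5z.png

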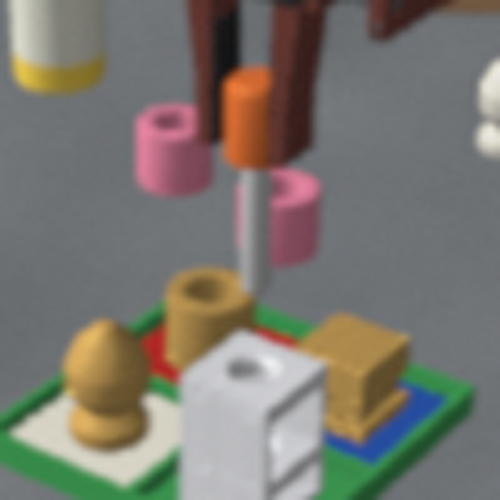

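View pics/w5.png

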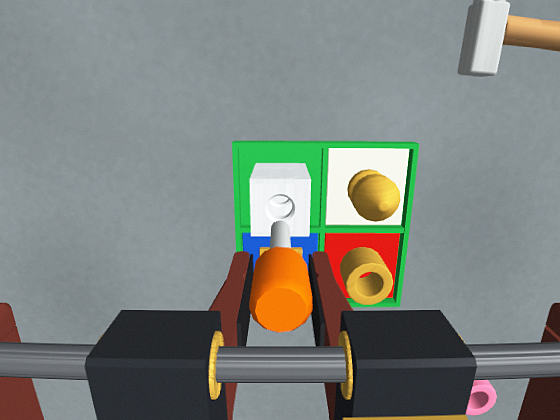

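Run:
```python
from h import *
movel([*RACK,.152],v=.1); wait(.3); st("near")
snap("scene","s6"); snap("side","d6"); snap("wrist","w6")
o=[]
for n,s in (("scene","s6"),("side","d6")):
    im=cv2.imread(f"pics/{s}.png"); x,y=w2pix(n,[[*RACK,.077]])[0].astype(int); print(n,w2pix(n,[[*RACK,.077],[*RACK,.081],[*RACK,.14]]).round(1),x-25,y-35)
    o.append(cv2.resize(im[y-35:y+15,x-25:x+25],None,fx=8,fy=8,interpolation=2))
cv2.imwrite("pics/z6.png",np.hstack(o))
im=cv2.imread("pics/w6.png"); cv2.imwrite("pics/z6w.png",cv2.resize(im[120:320,180:380],None,fx=3,fy=3,interpolation=2)); print(w2pix("wrist",[[*RACK,.077],[*RACK,.081],[*RACK,.1]]))
```

```text
near 33.72 [0.4864 0.0223 0.1525] 27.5 [-0.1 -0.1 -1.2]
scene [[268.7 179.7]
 [268.6 178.7]
 [268.3 163.2]] 243 144
side [[290.7 205.5]
 [290.8 204. ]
 [291.1 181.2]] 265 170
[[280.51535051 222.72614644]
 [280.51972718 224.65040958]
 [280.54248539 234.6603501 ]]
```

View pics/z6.png

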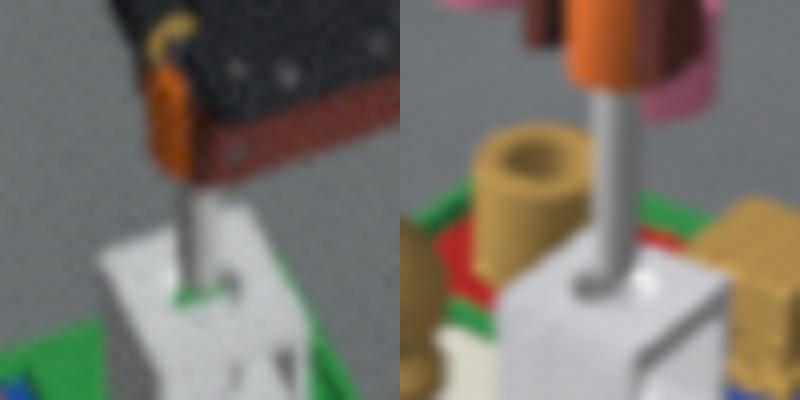

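View pics/z6w.png

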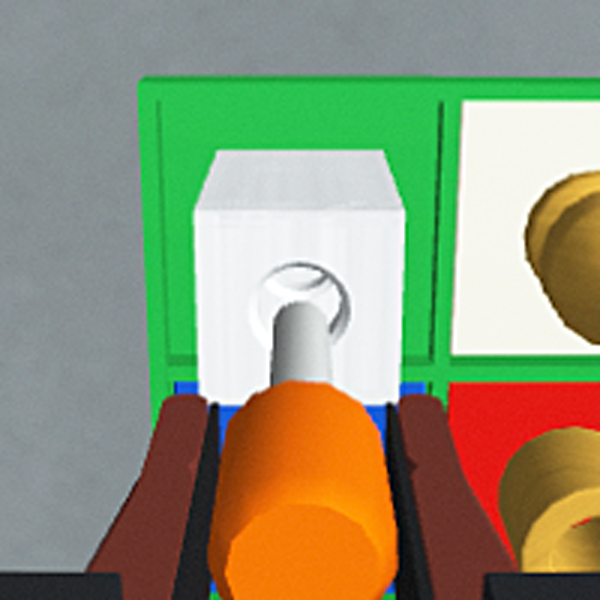

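Run:
```python
from h import *
for s,top in (("w5",(282,308)),):
    im,p=load(s); c=pix2w("wrist",[top],p[0][2]+.031,p)[0]; d=(c-p[0])[:2]; print(s,"head du,dv mm",(1e3*d@U).round(1),(1e3*d@V).round(1))
im,p=load("w6")
# predicted foot silhouette for different dv
th=np.linspace(0,2*np.pi,72)
for dv in (-4,-2,0,2):
    c=p[0][:2]+V*dv/1e3
    for z,r in ((-.071,.005),(-.0695,.0065)):
        P=np.c_[c[0]+r*np.cos(th),c[1]+r*np.sin(th),np.full(72,p[0][2]+z)]
        uv=w2pix("wrist",P,p); print(dv,r,"row range",uv[:,1].min().round(1),uv[:,1].max().round(1),"cols",uv[:,0].min().round(1),uv[:,0].max().round(1))
# hole top rim
P=np.c_[RACK[0]+.01*np.cos(th),RACK[1]+.01*np.sin(th),np.full(72,.077)]; uv=w2pix("wrist",P,p); print("hole",uv.min(0),uv.max(0))
a=cv2.resize(im[195:260,245:315],None,fx=8,fy=8,interpolation=2); cv2.imwrite("pics/z7.png",a)
im5,_=load("w5"); cv2.imwrite("pics/z8.png",cv2.resize(im5[240:340,230:330],None,fx=5,fy=5,interpolation=2))
```

```text
w5 head du,dv mm 0.4 -0.7
-4 0.005 row range 223.4 236.9 cols 273.5 287.9
-4 0.0065 row range 222.0 239.7 cols 271.2 290.1
-2 0.005 row range 220.6 234.2 cols 273.4 287.9
-2 0.0065 row range 219.3 237.0 cols 271.2 290.1
0 0.005 row range 217.9 231.5 cols 273.4 287.9
0 0.0065 row range 216.5 234.3 cols 271.2 290.2
2 0.005 row range 215.1 228.8 cols 273.4 287.9
2 0.0065 row range 213.7 231.6 cols 271.2 290.2
hole [266.17708267 209.07202145] [294.68043715 235.96502585]
```

View pics/z7.png

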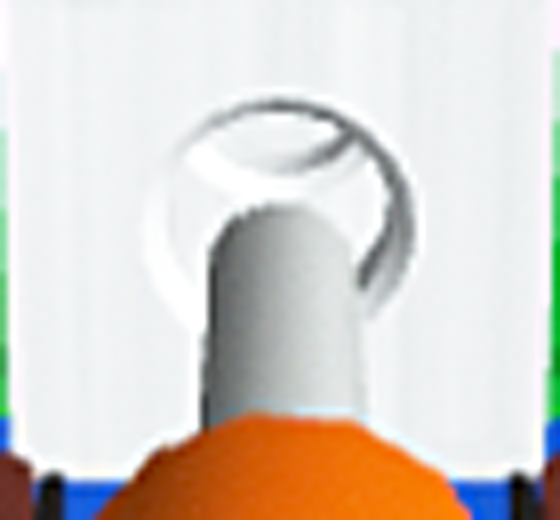

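View pics/z8.png

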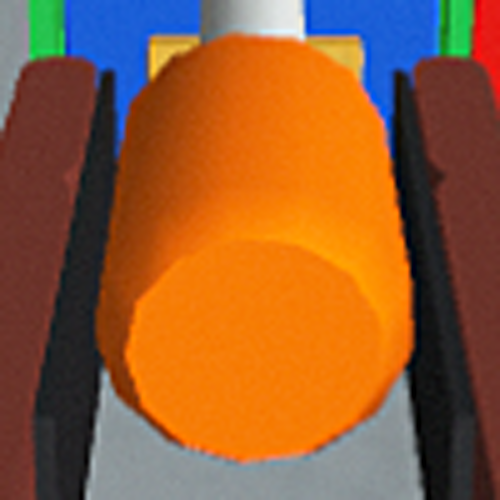

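Run:
```python
from h import *
T=RACK+V*.0019
movel([*T,.152],v=.05); wait(.2)
hit=movel([*T,.084],v=.04,until_force=5); wait(.2); st(f"hit={hit}")
snap("side","d7"); snap("wrist","w7"); snap("scene","s7")
im=cv2.imread("pics/d7.png"); b=cv2.imread("pics/s7.png")
cv2.imwrite("pics/z9.png",np.hstack([cv2.resize(im[150:250,240:340],None,fx=4,fy=4),cv2.resize(b[120:220,218:318],None,fx=4,fy=4)]))
```

```text
hit=False 36.37 [0.4864 0.0242 0.0841] 27.3 [ 0.1  0.7 -1.7]
```

View pics/z9.png

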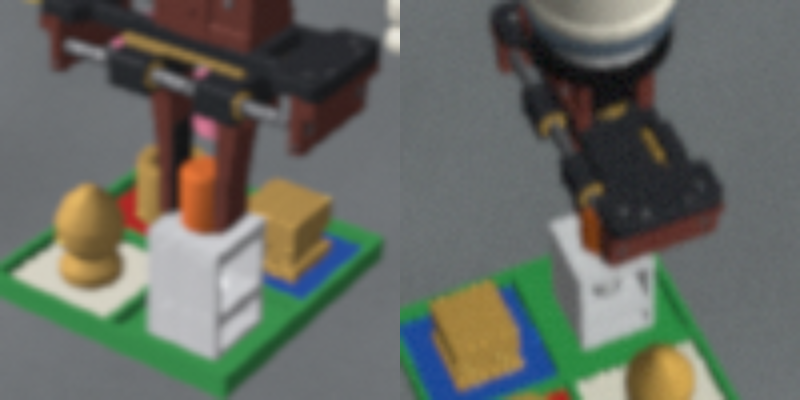

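View pics/w7.png

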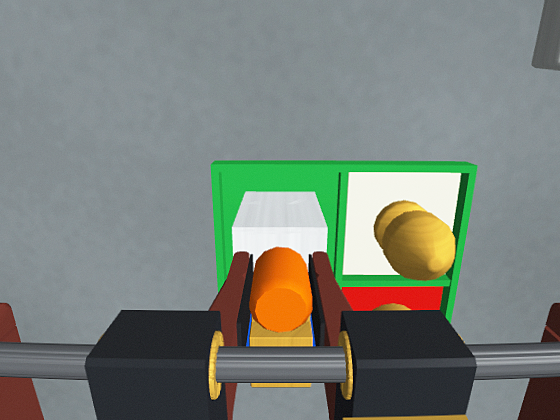

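Run:
```python
from h import *
T=RACK+V*.0019
hit=movel([*T,.079],v=.02,until_force=5); st(f"hit={hit}")
command_gripper(.55); st("open"); wait(.2)
movel([*T,.2],v=.2)
move_pose([.45,-.12,.26],down(0)); wait(.5); st("away")
snap("side","d8"); snap("wrist","w8"); snap("scene","s8")
im=cv2.imread("pics/d8.png"); b=cv2.imread("pics/s8.png")
cv2.imwrite("pics/z10.png",np.hstack([cv2.resize(im[150:250,235:335],None,fx=4,fy=4),cv2.resize(b[160:260,210:310],None,fx=4,fy=4)]))
```

```text
hit=True 36.73 [0.4866 0.0243 0.0822] 27.3 [-0.3  0.3  3.8]
open 37.27 [0.486  0.0242 0.0818] 48.5 [ 0.  -0.3  0.8]
away 39.4 [ 0.4501 -0.1197  0.2599] 48.3 [-0.6  0.2  0.4]
```

View pics/z10.png

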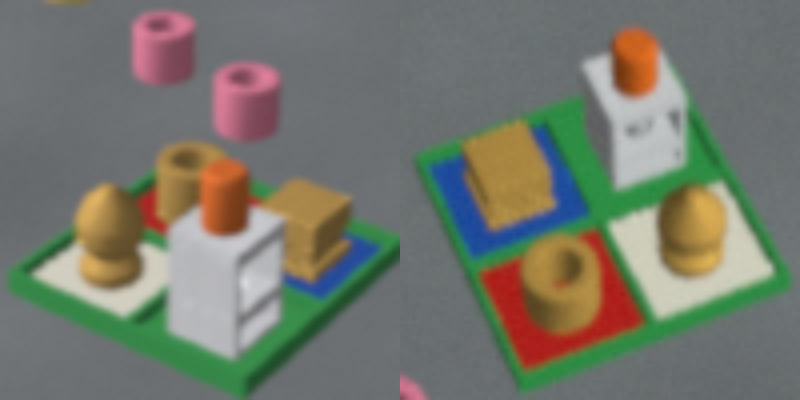

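View pics/w8.png

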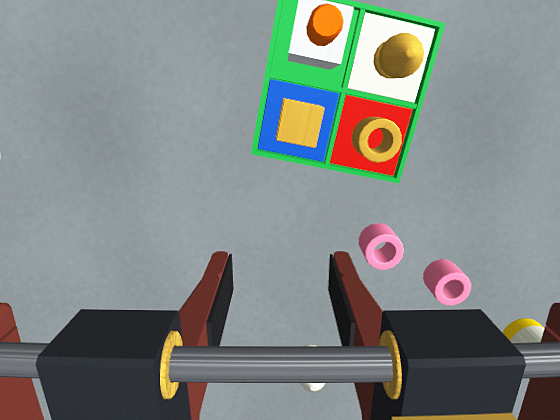

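View pics/s8.png

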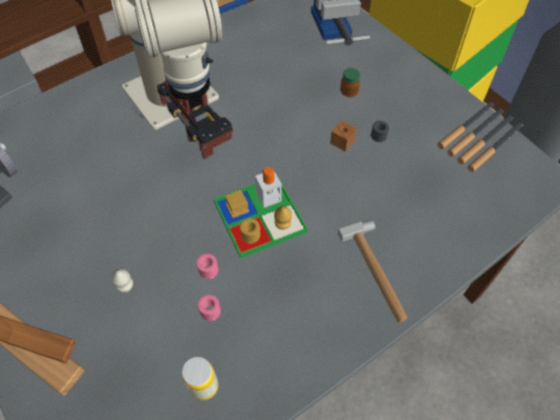

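All four pieces stand in their compartments. The mandrel's head (scene 269,175) sits on the rack, and the look-alikes are where they were: iron collar (380,131), plaster bud (122,280), pinks (207,266) and (209,307).

```bash
python3 -c "
from station import *
job_done(); print(get_time())"
```

```text
the job is handed in; nothing more can be done
the job is handed in; nothing more can be done
```

The caddy is packed and handed in at about 39.4 s of the 120 s allowed. I placed the brass collar on red, the plinth on blue and the bud on white, and put the mandrel in the rack last.

- **Last pictures:** the collar, plinth and bud stand upright on their mats, and the mandrel stands in the rack with its head on top. The iron collar, the plaster bud and both pink collars are where they started. The gripper was clear of everything.
- **Mandrel fit:** before lowering it, the wrist and scene cameras showed the shank about 2 mm off the hole, while the side camera showed it centred. I went with the first two and shifted it 1.9 mm. It passed both plates without contact and stopped on the rack 1.2 mm above the height I expected. That gap is within the measuring and height-tracking error, and the pictures after release show no gap under the head.
- **Forces:** the readings I took at each step never passed about 7 N.

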